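# Level the portion scale and prove it under load

### The job

The portion scale has just been carried to this bench: draw the red-headed lock pin out of the left side of its platter and lay it in the open notch beside, head outward, then set the yellow spirit level down flat on the middle of the platter, lengthways from the lock side to the screw-foot side. With the level left lying there, turn the black knob of the screw foot until the bubble stands between the two black lines, and let go of the knob. Last, press the level down on the platter with the fingertips on its rubber thumb pad until the platter has sunk about 5 mm from where it floats empty, never onto its stop, and finish while still pressing like that, bubble between the lines; do not drop the pin or level, or disturb the things standing round.

Things in the scene. Friction and masses are not known exactly. Their poses are not given: they have to be found in the camera images.
- scale: White portion scale, 200 (x) x 270 (y) mm, standing fixed on the bench on two rubber feet on its lock side (+y) and one screw foot in a bracket on its other side (-y). Origin on the bench below the platter's middle; own x from the sloping console with the display to the back, y towards the lock, z up. Every own coordinate given below is in this frame
- lock_bore (a point): Mouth of the platter lock on the +y side: middle of the outer face of the steel tongue at own (0, 136, 78) mm, frame as the scale's. Bore 12.5 mm, along y, through the tongue (6 mm thick, 60 wide in x, top at z = 96, part of the platter) and a 28 mm block behind it. The pin stands about 1 mm below the middle of the bore
- lock_pin: Loose lock pin, 50 to 85 g, lying along its own y: steel shank 10 mm thick and 46 long pointing to -y, collar 18 mm thick and 4 long, knurled red head 20 mm thick and 26 long at the +y end. It starts in the bore, own y along the scale's, collar against the tongue, head outward; draw it at least 50 mm along +y to clear the lock. Origin 10 mm below the axis at the collar's inner face
- pin_head (a point): Middle of the red head, on the pin's axis, 17 mm outward of the collar's inner face: grip here, from above, fingers closing across the pin (along x); 20 mm wide. Start height about 77 mm
- pin_shank (a point): Middle of the steel shank, on the axis, 39 mm inward (-y) of the point pin_head
- park_notch (a point): Parking notch, an open-topped aluminium V-groove along y, beside the lock at own (-55, 116, 77.5) mm, frame as the scale's. This point is where the middle of the shank lies when the pin is parked (axis level, 5 mm above the groove's floor; collar then about 4 mm outside the groove's end). Groove 13 mm wide at the floor, 25 mm at the top, 36 mm long (own y 98 to 134), walls up to own z = 91
- platter_mid (a point): Middle of the platter's top face, 96 mm above the bench, tilting and sinking with it. Flat steel platter 170 (x) x 176 (y) x 8 mm; the point's axes are the platter's, own y to the lock side
- platter (a joint): How far the platter has sunk, m: 0 empty, 0.010 on its stop (forbidden beyond 0.0095). A spring of 1.8 N/mm carries it, so the level's own weight sinks it about 1.5 mm and 7 N more about 4 mm. It cannot sink while the pin locks it
- knob_grip (a point): Centre of the black fluted screw-foot knob, on its upright axis at own (0, -175, 79) mm: round, 39 mm across, 22 tall (own z 68 to 90), white mark on top. Grip it from above across any diameter; it stays at this height as it turns. Bracket below it up to own z = 49 mm; platter edge 87 mm away in y
- screw_foot (a point): Screw foot on the bench below the knob. Turning the knob clockwise (seen from above) raises the scale on this side, 6 mm a turn over 287 mm: 1 rad tilts it 3.33 mrad and moves the bubble 5 mm towards this side; the other way lowers it. It starts 1.1 to 2.6 rad too low, turns with less than 0.1 N m and stays where left; regrip for more than a quarter turn
- level: Loose yellow spirit level, about 0.28 kg, 24 (x) x 180 (y) x 36 (z) mm, starts flat on the bench. Origin middle of the underside, long axis own y. Grip from above at the middle across its 24 mm width. A green top-read vial lies 21 to 79 mm from the middle towards own +y; a small round dummy vial is on the other half. Either end may point to the lock
- thumb_pad (a point): Middle of the black ribbed rubber pad (22 x 30 mm) on the level's top, 36 mm above the underside: the place to press
- bubble (a joint): Position of the pale 15.5 mm bubble in the vial, m, from the middle between the two black lines, growing to the level's own +y; it rises to the higher end, 1.5 mm per mrad of tilt, and settles in about 1 s; mid-way while the level lies on the bench. Within 0.003 it stands between the lines; end stops at 0.0195
- salt_shaker: Loose salt shaker, 44 mm across, 90 tall, origin under its centre; bystander
- white_ramekin: Loose small white bowl, 65 mm across, 40 tall, origin under its centre; bystander
- spice_jar: Loose spice jar with a dark lid, 41 mm across, 105 tall, origin under its centre; bystander
- mustard_jar: Loose jar with a yellow lid, 62 mm across, 90 tall, origin under its centre; bystander

How it is judged:
On the way, in this order (a step that is already met when the one before it is completed fails the run):
1. the lock pin lies in the parking notch, head outward, let go (x of pin_shank in the frame of park_notch between -0.006 and 0.006 m and y of pin_shank in the frame of park_notch between -0.014 and 0.014 m and z of pin_shank in the frame of park_notch between -0.005 and 0.005 m and y of pin_head in the frame of park_notch above 0.02 m and angle between the y axis of lock_pin and the y axis of scale, either way round below 0.15 rad and contact force between the fingers and lock_pin below 0.1 N and linear speed of lock_pin below 0.03 m/s), for 0.3 s.
2. the level lies on the middle of the platter, across from lock to foot, let go (x of level in the frame of platter_mid between -0.03 and 0.03 m and y of level in the frame of platter_mid between -0.03 and 0.03 m and z of level in the frame of platter_mid between -0.004 and 0.004 m and angle between the y axis of level and the y axis of scale, either way round below 0.14 rad and contact force between the fingers and level below 0.1 N and linear speed of level below 0.03 m/s), for 0.3 s.
3. the foot is turned until the platter is level and the bubble stands between the lines, the knob let go (x of level in the frame of platter_mid between -0.03 and 0.03 m and y of level in the frame of platter_mid between -0.03 and 0.03 m and z of level in the frame of platter_mid between -0.004 and 0.004 m and angle between the y axis of level and the y axis of scale, either way round below 0.14 rad and value of joint bubble between -0.003 and 0.003 m and angle between platter_mid's own z axis and vertical below 0.0022 rad and contact force between the fingers and scale below 0.1 N and contact force between the fingers and level below 0.1 N), for 0.3 s.
At the end, for the whole second after the job is handed in: Pin parked (shank within 6 mm sideways, 14 along, 5 in height of the notch), level flat on the platter (30 mm of its middle, 0.14 rad of the scale's y), bubble within 3 mm, fingers pressing it with 2 to 18 N within 30 mm of the pad, platter 3 to 8.5 mm down, scale not touched (all of step 1 and x of level in the frame of platter_mid between -0.03 and 0.03 m and y of level in the frame of platter_mid between -0.03 and 0.03 m and z of level in the frame of platter_mid between -0.004 and 0.004 m and angle between the y axis of level and the y axis of scale, either way round below 0.14 rad and value of joint bubble between -0.003 and 0.003 m and contact force between the fingers and level between 2 and 18 N and value of joint platter between 0.003 and 0.0085 m and horizontal distance between the grasp point and thumb_pad below 0.03 m and contact force between each of the fingers, the arm and scale below 0.1 N); the arm keeps its last pose, push and grip.
It fails at once if the platter is driven onto its stop (value of joint platter above 0.0095 m).
It fails at once if the pin or the level is dropped (faster than 0.4 m/s with no finger on it) ((linear speed of lock_pin above 0.4 m/s and contact force between the fingers and lock_pin below 0.05 N) or (linear speed of level above 0.4 m/s and contact force between the fingers and level below 0.05 N)).
It fails at once if a bystander is shifted more than 30 mm or tipped (distance of any of salt_shaker, white_ramekin, spice_jar, mustard_jar from where it was at the start of the episode above 0.03 m or angle between any of salt_shaker, white_ramekin, spice_jar, mustard_jar's own z axis and vertical above 0.3 rad).
It also fails if it takes over 72 s, if anything falls off the work surface, if the arm or the gripper's body presses on something with over 40 N, if the wrist force passes 120 N, or if a joint passes its speed limit or range.

### The arm

A 6-joint arm with a two-finger parallel gripper is mounted at the origin on a cart in front of the work surface, level with it; the furniture and walls round the work are solid. World frame = base frame: x ahead of the robot, y to its left, z up, the work surface at z = 0. Lengths are in m, angles in rad, forces in N, time in s.
With the tool pointing down it reaches from about 0.35 to 0.925 m from the base axis. Payload 6.4 kg.
Tool frame: the origin (TCP) lies between the finger pads; the fingertips stand tip_extent ahead of it and the grasp point (between the pads) lies 2 mm behind it (tip_extent is the distance from the TCP to the fingertips, in m); z points along the fingers, y is the line along which they close (so a half turn about z gives the same grasp; the last joint's range is limited). The gripper opens to 94 mm and grips with 3 to 60 N. Pads are 16 mm wide; open, the fingers measure 119 mm over their backs; the gripper's body (75 mm by 177 mm) begins 78 mm behind the grasp point.
Start: joints at [-1.311, 0.245, 1.558, -0, 1.339, -0.174], TCP at [0.273, -0.59, 0.196] pointing down, gripper open.
Joint ranges: [-3.13, 3.13], [-1.02, 2.26], [0.13, 2.54], [-0.95, 4.09], [0.21, 2.88], [-2.74, 2.74]. Speed limits (rad/s): [2.57, 2.57, 3.14, 3.14, 3.14, 3.14].

### API

Orientations are given as a 3x3 rotation matrix whose columns are the frame's x, y, z axes.
In Python, from station import move_ptp, move_straight, move_joints, grip, dwell, inverse_kinematics, sense, grab_frame, camera_params, Unreachable, finish_job, look_for, spot_point, tip_extent gives the robot as it stands. Calls block until the motion is done:
- move_ptp(position, orientation): joint-space move of the TCP to a pose.
- move_straight(position, vel=0.15, rot=None, until_force=None): straight line of the TCP; rot=None keeps the orientation; vel is the mean speed in m/s. With until_force (N) it stops when the force on the tool has changed by that much, and returns True; else False.
- move_joints(angles): joint-space move.
- grip(opening, squeeze=None): opening from 0.0 (shut) to 1.0 (fully open); squeeze is the grip in N (None keeps the last); returns when the fingers have stopped.
- dwell(seconds).
- inverse_kinematics(position, orientation): joint angles nearest the present ones, or None.
- sense(): the state.
- grab_frame(name): name is "side" or "top" or "wrist"; returns the picture (400x640x3 uint8, blue, green, red); there is no depth.
- camera_params(name): a dict with "K" (3x3 intrinsics, pixels), "dist" ([k1, k2, p1, p2, k3] as OpenCV has them; the pictures are not rectified), "position" and "attitude" of the camera in the world; the wrist camera has in their place "tool_from_camera" (4x4, takes a point from camera to tool coordinates, whose origin is the TCP and whose axes are the flange's). Camera axes: x right, y down, z forward; pixel columns grow to the right and rows downward; lengths in m; the calibration is good to about 2 mm. A picture is of the moment at which its call begins: read the wrist's pose just before it. camera_params takes no time and is no camera call.
A pose or a line that the arm cannot do raises Unreachable and nothing moves.
- finish_job(): hands the job in; it is judged then, once.
Trained networks look in the newest picture that a camera, given by its name, has taken for a name from the list of things; names that differ only in an ending like _2 or _b are one class to them, and where a whole thing is asked for, a point or a joint stands for the part that bears it (a point fixed in the world has none). Each returns a list of dicts, best first, with "conf" (0 to 1); they miss things now and then, are a little off and sometimes report something else, mostly with a low value. They report only what shows in the picture. A call takes as long as a camera call.
- look_for(query, camera): "position" ([row, column] in pixels, amid what is visible of it).
- spot_point(query, camera): "position" ([row, column] in pixels: a listed point, or the origin of a listed thing).
The state is a dict: "time": time; "qpos": joint angles; "joint_velocities": joint speeds; "joint_torque": joint torques, N m; "eef_pos": TCP position; "ee_rot": TCP orientation; "wrist_force": force on the tool from outside, world axes, zero at the start; "torque": the same for the moment, N m; "opening": opening from 0.0 (shut) to 1.0 (fully open); "grasp_force": force on a finger pad.
Only numpy, scipy, OpenCV 4.12 (cv2) and the standard library are available. Lean on these libraries where they do the work, as an engineer would, in place of code of your own. Each camera call takes 0.05 s, during which the arm holds its last target. There are 200 camera calls.

## Working session

There is one attempt and no reset: what is moved stays moved. The work goes in short steps, each a Python script; the robot and the scene stay as the last script left them, time stands still between calls to the robot, and variables do not carry over. Pictures are saved under pics/ and viewed, at most 10 in all, crops included, and the job is handed in when it is done.

```bash
mkdir -p pics
cat > h.py <<'E'
import numpy as np, cv2
from station import *
def cam(name, st=None):
    p=camera_params(name); K=np.array(p["K"]); d=np.array(p["dist"],float)
    if name=="wrist":
        T=np.array(p["tool_from_camera"]); R0=np.array(st["ee_rot"]); 
        return K,d,R0@T[:3,:3],R0@T[:3,3]+np.array(st["eef_pos"])
    return K,d,np.array(p["attitude"]),np.array(p["position"])
def ray(c,rc):
    K,d,R,t=c
    u=cv2.undistortPoints(np.array([[[rc[1],rc[0]]]],float),K,d)[0,0]
    v=R@np.array([u[0],u[1],1]); return t,v/np.linalg.norm(v)
def onz(c,rc,z):
    t,v=ray(c,rc); return t+v*(z-t[2])/v[2]
def tri(rays):
    A=sum(np.eye(3)-np.outer(v,v) for t,v in rays); b=sum((np.eye(3)-np.outer(v,v))@t for t,v in rays)
    return np.linalg.solve(A,b)
def proj(c,P):
    K,d,R,t=c
    q=cv2.projectPoints((R.T@(np.array(P)-t)).reshape(1,3),np.zeros(3),np.zeros(3),K,d)[0][0,0]; return q[::-1]
def down(yaw):  # tool z down; tool y (closing) at angle yaw from world x
    y=np.array([np.cos(yaw),np.sin(yaw),0]); z=np.array([0,0,-1.]); return np.column_stack([np.cross(y,z),y,z])
E
python3 - <<'E'
from h import *
np.set_printoptions(precision=4,suppress=True)
s=sense(); print(s["time"],s["ee_rot"],tip_extent if not callable(tip_extent) else tip_extent())
for n in("top","side"):
    im=grab_frame(n); cv2.imwrite(f"pics/{n}0.png",im); print(n,cam(n)[2:])
    for q in("lock_bore","pin_head","pin_shank","park_notch","platter_mid","knob_grip","screw_foot","level","thumb_pad","bubble","scale","lock_pin","salt_shaker","white_ramekin","spice_jar","mustard_jar"):
        try:print(q,[(np.round(r["position"],1).tolist(),round(r["conf"],2)) for r in spot_point(q,n)[:2]])
        except Exception as e: print(q,e)
print(sense()["time"])
E
```

```text
0.0 [[ 0.9074  0.4203 -0.0005]
 [ 0.4204 -0.9074  0.0018]
 [ 0.0003 -0.0018 -1.    ]] 0.017
top (array([[-0.1022, -0.9741,  0.2019],
       [-0.9948,  0.1009, -0.0167],
       [-0.0041, -0.2025, -0.9793]]), array([ 0.1295, -0.0253,  1.8653]))
lock_bore [([191.4, 236.3], 0.83), ([196.0, 273.3], 0.5)]
pin_head [([195.4, 229.8], 0.52)]
pin_shank [([195.6, 242.9], 0.53), ([202.1, 383.8], 0.2)]
park_notch [([210.4, 236.7], 0.8)]
platter_mid [([196.6, 271.7], 0.68)]
knob_grip [([202.7, 318.7], 0.6)]
screw_foot [([207.1, 319.1], 0.69)]
level [([205.7, 385.3], 0.83)]
thumb_pad [([203.9, 385.8], 0.88)]
bubble it knows: knob_grip, level, lock_bore, lock_pin, mustard_jar, park_notch, pin_head, pin_shank, platter_mid, salt_shaker, scale, screw_foot, spice_jar, thumb_pad, white_ramekin
scale [([202.6, 272.2], 0.83)]
lock_pin [([191.6, 234.3], 0.37)]
salt_shaker [([191.4, 420.8], 0.46)]
white_ramekin [([255.0, 231.8], 0.63)]
spice_jar [([158.9, 361.3], 0.66)]
mustard_jar [([175.3, 212.9], 0.54)]
side (array([[-0.9998,  0.0144, -0.0127],
       [ 0.0186,  0.5703, -0.8213],
       [-0.0046, -0.8213, -0.5704]]), array([0.4985, 1.0339, 0.8437]))
lock_bore [([271.1, 291.5], 0.7)]
pin_head []
pin_shank [([268.4, 289.3], 0.66), ([218.9, 314.9], 0.49)]
park_notch [([270.9, 312.5], 0.57)]
platter_mid [([232.5, 300.2], 0.73)]
knob_grip [([204.2, 313.8], 0.42)]
screw_foot [([220.3, 314.2], 0.83), ([256.3, 304.5], 0.22)]
level [([174.1, 321.7], 0.61), ([272.4, 290.3], 0.3)]
thumb_pad [([162.2, 321.4], 0.57)]
bubble it knows: knob_grip, level, lock_bore, lock_pin, mustard_jar, park_notch, pin_head, pin_shank, platter_mid, salt_shaker, scale, screw_foot, spice_jar, thumb_pad, white_ramekin
scale [([259.3, 302.3], 0.65)]
lock_pin [([273.8, 288.9], 0.54), ([155.2, 310.3], 0.21)]
salt_shaker [([154.8, 307.7], 0.67)]
white_ramekin []
spice_jar [([181.8, 265.3], 0.6)]
mustard_jar [([325.9, 246.3], 0.69)]
1.6
```

Run:
```python
from h import *
np.set_printoptions(precision=4,suppress=True)
a=cv2.imread("pics/top0.png")[120:290,190:450]; b=cv2.imread("pics/side0.png")[120:380,190:390]
a=cv2.resize(a,None,fx=3,fy=3)[:, :780]; 
cv2.imwrite("pics/a.png",a); cv2.imwrite("pics/b.png",cv2.resize(b,None,fx=2.3,fy=2.3))
T=cam("top");S=cam("side")
P=dict(lock_bore=((191.4,236.3),(271.1,291.5),.078),park=((210.4,236.7),(270.9,312.5),.0775),mid=((196.6,271.7),(232.5,300.2),.096),knob=((202.7,318.7),(204.2,313.8),.079),foot=((207.1,319.1),(220.3,314.2),0),level=((205.7,385.3),(174.1,321.7),0),pad=((203.9,385.8),(162.2,321.4),.036),scale=((202.6,272.2),(259.3,302.3),0),salt=((191.4,420.8),(154.8,307.7),0),spice=((158.9,361.3),(181.8,265.3),0),must=((175.3,212.9),(325.9,246.3),0))
for k,(t,s,z) in P.items(): print(k,onz(T,t,z),onz(S,s,z),tri([ray(T,t),ray(S,s)]))
print("ram",onz(T,(255,231.8),0))
```

```text
lock_bore [0.5691 0.242  0.078 ] [0.5528 0.243  0.078 ] [0.5604 0.2425 0.0804]
park [0.4976 0.2456 0.0775] [0.5024 0.2429 0.0775] [0.4999 0.245  0.0787]
mid [0.5318 0.1119 0.096 ] [0.5333 0.1195 0.096 ] [0.5334 0.1123 0.0901]
knob [ 0.495 -0.057  0.079] [ 0.4967 -0.0291  0.079 ] [ 0.4978 -0.0571  0.0592]
foot [ 0.4938 -0.0581  0.    ] [ 0.4961 -0.0553  0.    ] [ 0.4952 -0.0583 -0.0026]
level [ 0.4731 -0.3113  0.    ] [ 0.467  -0.3193  0.    ] [ 0.4695 -0.3098  0.0066]
pad [ 0.4732 -0.3085  0.036 ] [ 0.4676 -0.3404  0.036 ] [ 0.4688 -0.3052  0.0568]
scale [0.5299 0.1194 0.    ] [0.5303 0.1173 0.    ] [0.5299 0.1192 0.0016]
salt [ 0.5148 -0.4546  0.    ] [ 0.5164 -0.4579  0.    ] [ 0.5155 -0.4544  0.0017]
spice [ 0.668  -0.2421  0.    ] [ 0.6616 -0.2746  0.    ] [ 0.6591 -0.2391  0.0235]
must [0.6618 0.3398 0.    ] [0.6582 0.3422 0.    ] [ 0.6604  0.3402 -0.0017]
ram [0.345  0.2874 0.    ]
```

View pics/a.png

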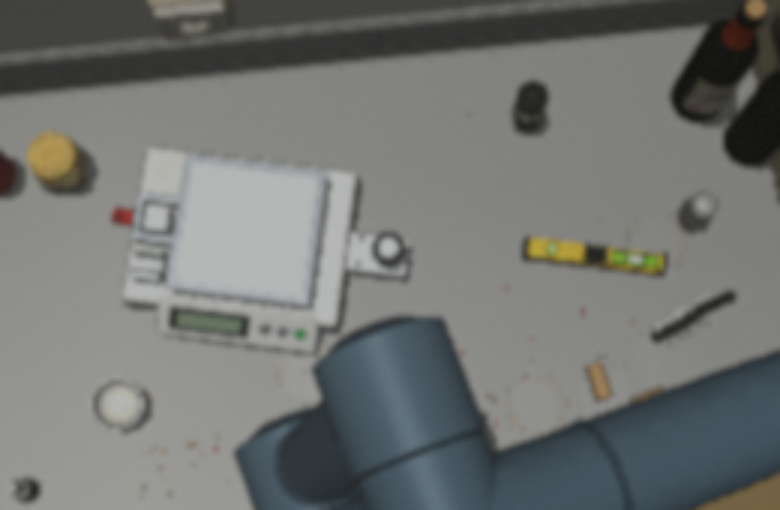

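View pics/b.png

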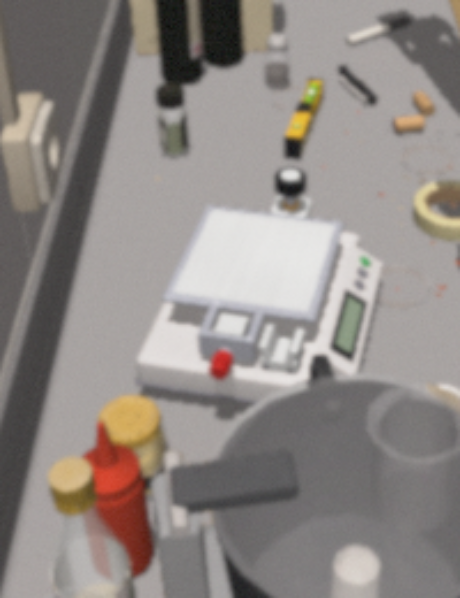

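Run:
```python
from h import *
np.set_printoptions(precision=4,suppress=True)
print(np.array(camera_params("wrist")["tool_from_camera"]))
for y in(-.21,-.21+np.pi): print(y,inverse_kinematics([.54,.2,.36],down(y)))
y=-.21
j=inverse_kinematics([.54,.2,.36],down(y))
if abs(j[5])>2.4: y+=np.pi
move_ptp([.54,.2,.36],down(y))
s=sense();im=grab_frame("wrist");cv2.imwrite("pics/w1.png",im); W=cam("wrist",s); print(s["time"],s["eef_pos"],s["qpos"])
for q,z in(("lock_bore",.078),("pin_head",.077),("pin_shank",.077),("park_notch",.0775),("platter_mid",.096),("knob_grip",.079),("scale",0),("white_ramekin",0),("mustard_jar",0)):
    print(q,[(np.round(r["position"],1).tolist(),round(r["conf"],2),onz(W,r["position"],z)) for r in spot_point(q,"wrist")[:2]])
```

```text
[[ 0.0006 -0.965  -0.2621  0.077 ]
 [ 1.      0.0004  0.001   0.0004]
 [-0.0009 -0.2621  0.965  -0.1893]
 [ 0.      0.      0.      1.    ]]
-0.21 [ 0.1579 -0.0149  1.5462 -0.      1.6102  0.3679]
2.931592653589793 None
4.5833 [0.5402 0.1994 0.3597] [ 0.1568 -0.0145  1.5463 -0.0001  1.6102  0.3679]
lock_bore []
pin_head [([116.9, 324.3], 0.82, array([0.5666, 0.2652, 0.077 ]))]
pin_shank [([144.6, 328.5], 0.59, array([0.5646, 0.2255, 0.077 ]))]
park_notch [([143.3, 286.2], 0.7, array([0.5051, 0.2403, 0.0775]))]
platter_mid [([222.0, 323.0], 0.98, array([0.5336, 0.1177, 0.096 ]))]
knob_grip [([316.9, 321.0], 0.46, array([ 0.4949, -0.0537,  0.079 ]))]
scale [([209.1, 323.3], 0.58, array([0.5341, 0.1082, 0.    ]))]
white_ramekin [([127.6, 191.9], 0.82, array([0.3472, 0.2944, 0.    ])), ([117.6, 325.4], 0.49, array([0.5697, 0.2623, 0.    ]))]
mustard_jar [([56.8, 366.9], 0.89, array([0.6538, 0.3417, 0.    ]))]
```

View pics/w1.png

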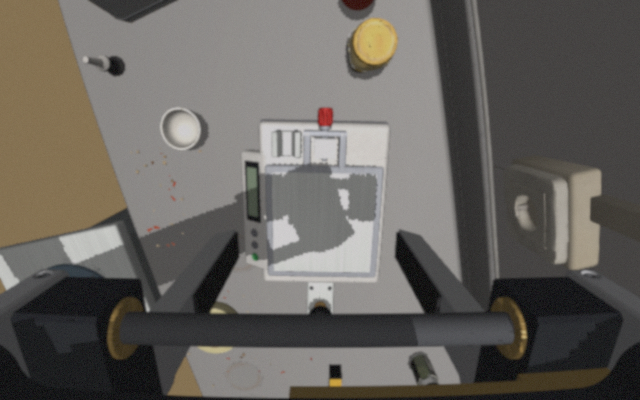

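View pics/top0.png

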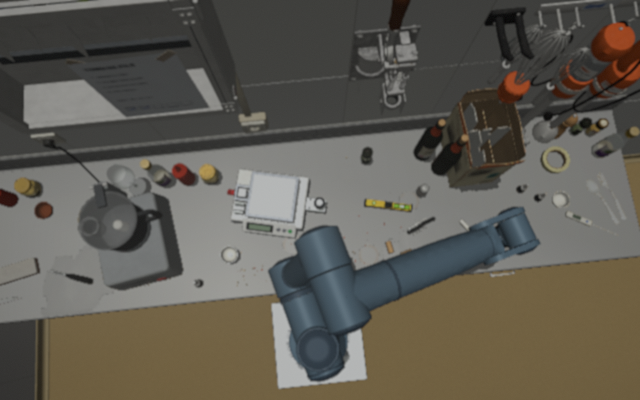

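```bash
cat >> h.py <<'E'
YAW=-.221; O=np.array([.5333,.117,0])
XS=np.array([np.cos(YAW),np.sin(YAW),0]); YS=np.array([-np.sin(YAW),np.cos(YAW),0])
def own(x,y,z): return O+XS*x+YS*y+np.array([0,0,z])
def toown(p): d=np.array(p)-O; return np.array([d@XS,d@YS,d[2]])*1000
def see(q,z,n=1,thr=.3):
    s=sense(); grab_frame("wrist"); W=cam("wrist",s); r=[k for k in spot_point(q,"wrist") if k["conf"]>thr]
    return (onz(W,r[0]["position"],z),r[0]["conf"],r[0]["position"]) if r else None
E
python3 - <<'E'
from h import *
np.set_printoptions(precision=4,suppress=True)
grip(.65)
move_ptp(own(0,.150,.2),down(YAW))
s=sense();im=grab_frame("wrist");cv2.imwrite("pics/w2.png",im); W=cam("wrist",s); print(s["time"],s["eef_pos"])
for q,z in(("lock_bore",.078),("pin_head",.077),("pin_shank",.077),("park_notch",.0775)):
    print(q,[(np.round(r["position"],1).tolist(),round(r["conf"],2),toown(onz(W,r["position"],z))) for r in spot_point(q,"wrist")[:2]])
E
```

```text
6.5083 [0.5671 0.2634 0.2016]
lock_bore [([210.9, 312.1], 0.9, array([ -2.3364, 129.8101,  78.    ]))]
pin_head [([191.1, 312.6], 0.75, array([ -1.7858, 150.219 ,  77.    ]))]
pin_shank []
park_notch [([226.4, 259.5], 0.86, array([-56.6385, 112.9232,  77.5   ]))]
```

View pics/w2.png

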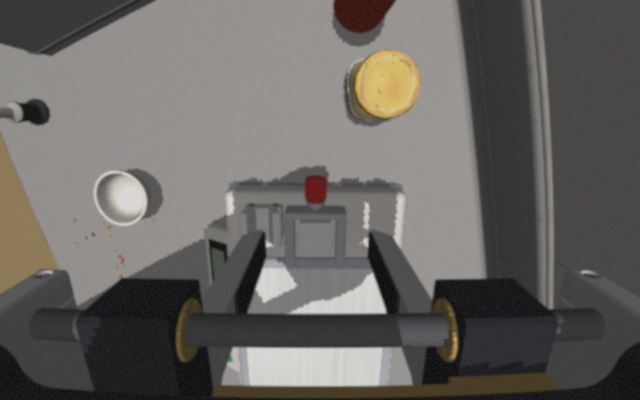

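Run:
```python
from h import *
np.set_printoptions(precision=4,suppress=True)
im=cv2.imread("pics/w2.png").astype(int); m=(im[:,:,2]>im[:,:,1]+50)&(im[:,:,2]>im[:,:,0]+50); m[:150]=0;m[230:]=0;m[:,:280]=0;m[:,360:]=0
r,c=np.nonzero(m); print(r.min(),r.max(),c.min(),c.max(),r.mean(),c.mean())
W=cam("wrist",sense())
print(toown(onz(W,(r.mean(),c.mean()),.08)),toown(onz(W,(r.min(),c.min()),.077)),toown(onz(W,(r.max(),c.max()),.077)))
```

```text
177 202 305 325 189.38125 315.31041666666664
[  1.2966 152.4805  80.    ] [ -8.908  164.3846  77.    ] [ 11.0859 138.6515  77.    ]
```

```bash
sed -i 's/^XS=/O=O+np.array([.2192,.9757,0])*-.0015\nXS=/' h.py
python3 - <<'E'
from h import *
np.set_printoptions(precision=4,suppress=True)
f0=np.array(sense()["wrist_force"])
def st(t): s=sense(); print(t,round(s["time"],2),toown(s["eef_pos"]),np.array(s["wrist_force"])-f0,round(s["opening"],3),s["grasp_force"])
grip(.5)
move_straight(own(.0007,.153,.11),vel=.2)
st("above")
print(move_straight(own(.0007,.153,.078),vel=.08,until_force=8)); st("down")
grip(0,35); st("gripped")
E
```

```text
above 7.81 [  1.2206 153.3085 110.7949] [-0.5409 -1.2125  0.3255] 0.502 0.0
False
down 8.36 [  0.4858 152.9041  77.5376] [-0.1107 -0.4356  0.1598] 0.5 0.0
gripped 9.19 [  0.6848 153.0071  77.9962] [-0.0307  0.2026  0.0568] 0.006 0.0
```

Run:
```python
from h import *
s=sense(); im=grab_frame("wrist"); sd=grab_frame("side")
print(s["time"],s["opening"],[ (q,spot_point(q,"side")[:1]) for q in("pin_head","lock_pin")])
cv2.imwrite("pics/c.png",np.hstack([cv2.resize(im[100:400,180:460],None,fx=1.4,fy=1.4),cv2.resize(sd[200:350,210:360],(392,420))]))
```

```text
9.1917 0.006035460498308112 [('pin_head', [{'position': [275.8, 286.8], 'conf': 0.62}]), ('lock_pin', [{'position': [272.4, 287.3], 'conf': 0.56}])]
```

View pics/c.png

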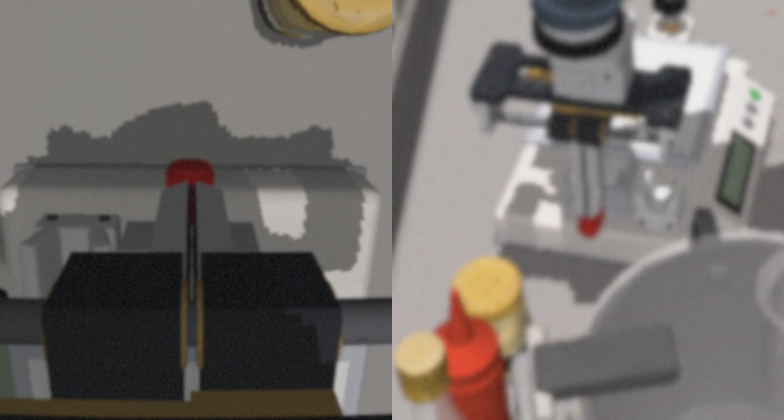

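Run:
```python
from h import *
np.set_printoptions(precision=4,suppress=True)
s=sense(); W=cam("wrist",s); S=cam("side"); T=cam("top")
for z in (.061,.087): 
  for y in(.145,.161): print("tip",y,z,proj(S,own(0,y,z)),proj(W,own(0,y,z)))
for y in (.140,.153,.166): print("head",y,proj(S,own(0,y,.077)),proj(W,own(0,y,.077)))
def red(f,a,b,c,d,im=None):
    im=(cv2.imread(f) if im is None else im).astype(int); m=(im[:,:,2]>im[:,:,1]+50)&(im[:,:,2]>im[:,:,0]+50)
    r,c_=np.nonzero(m[a:b,c:d]); return r.min()+a,r.max()+a,c_.min()+c,c_.max()+c,r.mean()+a,c_.mean()+c
for n,im in(("top",red("pics/top0.png",170,220,215,245)),("side0",red("pics/side0.png",255,300,270,305))): print(n,im)
a=red("pics/top0.png",170,220,215,245);b=red("pics/side0.png",255,300,270,305)
print(toown(tri([ray(T,a[4:]),ray(S,b[4:])])))
a=red("pics/w1.png",90,140,300,350); print("w1",a)
x=grab_frame("wrist"); print("now",red("",190,260,290,350,x)); x=grab_frame("side"); print(red("",255,300,270,305,x))
print(s["eef_pos"],s["qpos"])
```

```text
tip 0.145 0.061 [280.4226 286.6271] [239.4481 314.1273]
tip 0.161 0.061 [285.1827 284.8926] [217.2828 314.0933]
tip 0.145 0.087 [272.5797 286.1167] [255.7088 313.8495]
tip 0.161 0.087 [277.3175 284.3502] [231.0547 313.8034]
head 0.14 [274.162  286.8544] [256.1627 313.9769]
head 0.153 [277.9826 285.4426] [237.3048 313.9437]
head 0.166 [281.876  284.0039] [217.7502 313.9106]
top (np.int64(190), np.int64(194), np.int64(228), np.int64(233), np.float64(191.6086956521739), np.float64(230.7826086956522))
side0 (np.int64(272), np.int64(284), np.int64(281), np.int64(290), np.float64(277.7604166666667), np.float64(285.6770833333333))
[  2.212  151.4853  76.584 ]
w1 (np.int64(108), np.int64(125), np.int64(318), np.int64(332), np.float64(116.47200000000001), np.float64(325.004))
now (np.int64(216), np.int64(232), np.int64(299), np.int64(331), np.float64(224.6264367816092), np.float64(314.96264367816093))
(np.int64(277), np.int64(284), np.int64(281), np.int64(290), np.float64(280.3137254901961), np.float64(285.3137254901961))
[0.5672 0.2647 0.078 ] [ 0.2557  0.3172  1.6991 -0.      1.1253  0.4767]
```

Run:
```python
from h import *
np.set_printoptions(precision=2,suppress=True)
p=camera_params("wrist"); T=np.array(p["tool_from_camera"]); C=(np.array(p["K"]),np.array(p["dist"],float),T[:3,:3],T[:3,3])
print(C[0],C[1])
for z in(-.03,-.02,-.01,0,.01,.017): print(z,proj(C,(.008,.0305,z)),proj(C,(.008,-.0305,z)),proj(C,(-.008,-.0305,z)))
W=cam("wrist",sense()); print(proj(W,own(.01,.166,.077)),proj(W,own(-.01,.166,.077)))
print(tip_extent, tip_extent() if callable(tip_extent) else "")
```

```text
[[322.89   0.   316.57]
 [  0.   322.89 199.8 ]
 [  0.     0.     1.  ]] [-0.07  0.    0.    0.    0.  ]
-0.03 [245.03 372.  ] [244.99 257.64] [272.02 259.15]
-0.02 [237.98 369.07] [237.94 260.73] [263.77 262.07]
-0.01 [231.63 366.43] [231.59 263.52] [256.31 264.71]
0 [225.89 364.04] [225.85 266.04] [249.55 267.11]
0.01 [220.66 361.86] [220.63 268.33] [243.39 269.3 ]
0.017 [217.28 360.45] [217.25 269.82] [239.39 270.73]
[217.77 330.01] [217.75 297.77]
0.017
```

Run:
```python
import cv2
a=cv2.imread("pics/w2.png")[180:330,200:440]
cv2.imwrite("pics/d.png",cv2.resize(a,None,fx=3.3,fy=3.3))
```

```text
(no output)
```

View pics/d.png

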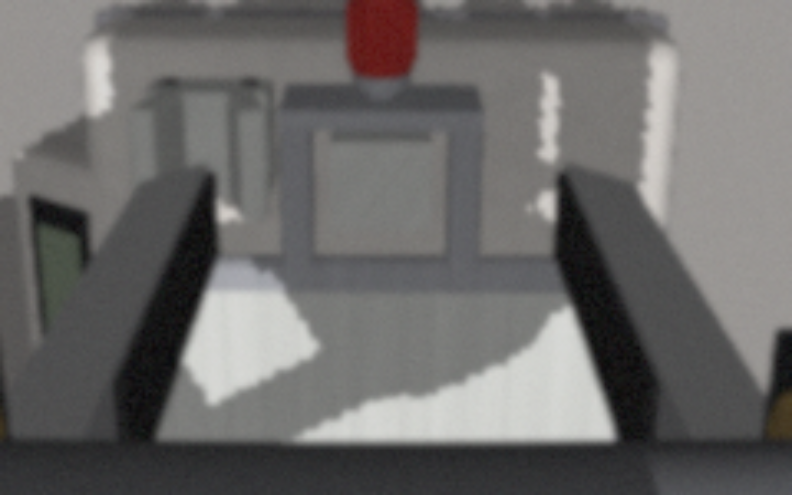

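The pictures show the fingertips about 11 mm behind the reported TCP, not 17 mm ahead of it. The fingers therefore closed just above the head, touching nothing. I'll reopen and go about 27 mm lower, guarded by force.

```bash
cat >> h.py <<'E'
DZ=-.028   # true TCP is 28 mm behind the reported one
def st(t): s=sense(); print(t,round(s["time"],2),toown(s["eef_pos"]).round(1),np.array(s["wrist_force"]).round(1),round(s["opening"],3),round(s["grasp_force"],1))
E
python3 - <<'E'
from h import *
move_straight(own(.0007,.153,.098),vel=.15)
grip(.5)
print(move_straight(own(.0007,.153,.079+DZ),vel=.07,until_force=6)); st("down")
grip(0,35); st("gripped")
E
```

```text
False
down 11.46 [  1.  153.2  51.3] [-0.7  0.4  1.1] 0.499 0.0
gripped 12.02 [  0.8 153.1  51.2] [-0.1  0.3  0.5] 0.204 34.8
```

Run:
```python
from h import *
z=sense()["eef_pos"][2]
print(move_straight(own(.0007,.213,z),vel=.08,until_force=25)); st("out")
move_straight(own(.0007,.213,z+.032),vel=.15)
move_straight(own(-.055,.185,z+.032),vel=.15); st("side")
s=sense();im=grab_frame("wrist");W=cam("wrist",s)
for q,zz in(("pin_head",.109),("pin_shank",.109),("park_notch",.0775)):
    print(q,[(np.round(r["position"],1).tolist(),round(r["conf"],2),toown(onz(W,r["position"],zz)).round(1)) for r in spot_point(q,"wrist")[:2]])
cv2.imwrite("pics/e.png",cv2.resize(im[100:350,160:480],None,fx=2.4,fy=2.4))
```

```text
False
out 12.92 [  0.6 212.8  51. ] [-0.4 -0.8 -0.9] 0.205 34.8
side 13.85 [-54.8 185.   82.9] [-0.1  0.3 -0. ] 0.206 34.8
pin_head [([252.5, 316.5], 0.57, array([-53.9, 186.9, 109. ]))]
pin_shank [([317.5, 313.2], 0.62, array([-55.8, 145.3, 109. ]))]
park_notch []
```

View pics/e.png

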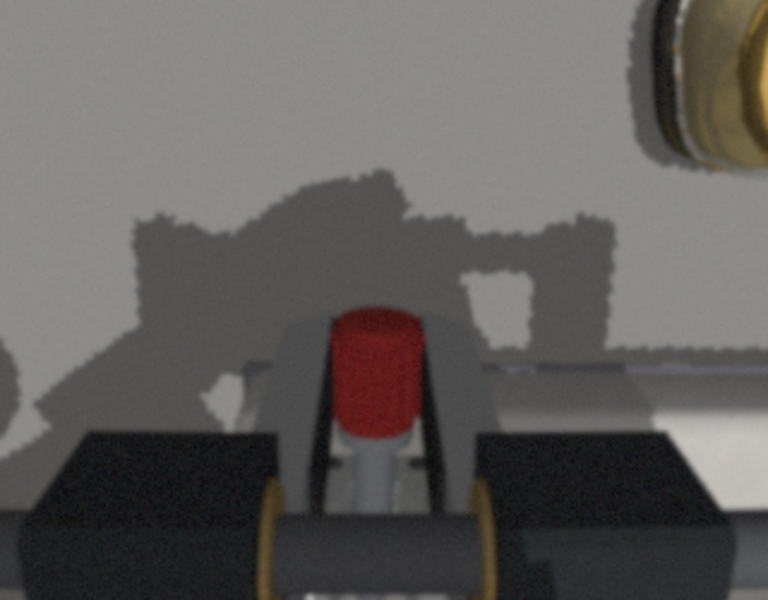

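Run:
```python
from h import *
move_straight(own(-.055,.155,.083),vel=.1); dwell(.2)
print(move_straight(own(-.055,.155,.0515),vel=.04,until_force=3)); st("down")
f=np.array(sense()["wrist_force"])
grip(.3); st("open"); dwell(.2)
move_straight(own(-.055,.155,.11),vel=.15)
move_straight(own(-.03,.150,.2),vel=.25); st("up")
s=sense();im=grab_frame("wrist");W=cam("wrist",s)
for q,zz in(("pin_head",.0775),("pin_shank",.0775),("park_notch",.0775)):
    print(q,[(np.round(r["position"],1).tolist(),round(r["conf"],2),toown(onz(W,r["position"],zz)).round(1)) for r in spot_point(q,"wrist")[:2]])
cv2.imwrite("pics/f.png",cv2.resize(im[100:350,160:480],None,fx=2.4,fy=2.4))
```

```text
True
down 15.46 [-55.6 154.7  51.4] [ 0.5 -0.2  3.4] 0.203 34.8
open 15.84 [-56.6 154.1  50.3] [ 0.9 -0.2 -0. ] 0.3 0.0
up 17.11 [-30.9 149.6 198.1] [-0.4 -0.3 -1.5] 0.302 0.0
pin_head [([185.3, 290.3], 0.79, array([-56.3, 155.9,  77.5])), ([186.9, 162.2], 0.58, array([-185.1,  154.3,   77.5]))]
pin_shank [([224.5, 295.3], 0.59, array([-52.1, 115. ,  77.5]))]
park_notch [([221.3, 292.2], 0.86, array([-55.2, 118.5,  77.5]))]
```

View pics/f.png

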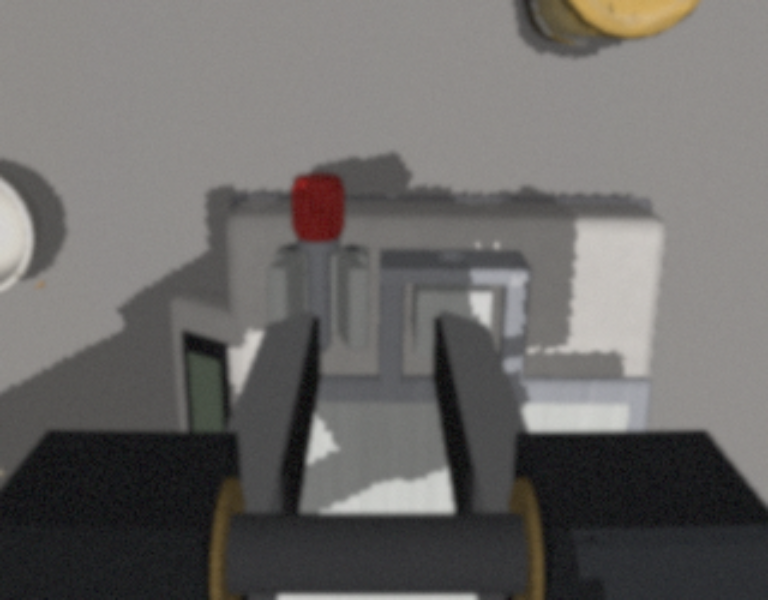

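```bash
cat >> h.py <<'E'
def yellow(z,lo=0):
    s=sense(); im=grab_frame("wrist"); W=cam("wrist",s)
    h=cv2.cvtColor(im,cv2.COLOR_BGR2HSV); m=cv2.inRange(h,(18,110,60),(75,255,255)); m[:lo]=0
    m=cv2.morphologyEx(m,cv2.MORPH_CLOSE,np.ones((25,25))); 
    cs=cv2.findContours(m,cv2.RETR_EXTERNAL,cv2.CHAIN_APPROX_NONE)[0]; c=max(cs,key=cv2.contourArea)
    P=np.array([onz(W,(p[0][1],p[0][0]),z)[:2] for p in c],np.float32)
    r=cv2.minAreaRect(P*1000); b=cv2.boxPoints(r); e=[b[1]-b[0],b[2]-b[1]]; v=max(e,key=np.linalg.norm)
    if v[1]<0: v=-v
    return np.array(r[0])/1000, np.arctan2(-v[0],v[1]), sorted(r[1]), cv2.boundingRect(c), im
E
python3 - <<'E'
from h import *
move_straight(own(-.03,.15,.26),vel=.3)
p=[.474,-.300,.23]; print(inverse_kinematics(p,down(YAW)))
move_ptp(p,down(YAW)); grip(.55)
c,y,sz,bb,im=yellow(.036); cv2.imwrite("pics/g.png",im); print(c,y,sz,bb,sense()["time"],sense()["eef_pos"])
for q,z in(("thumb_pad",.036),("level",0),("salt_shaker",0),("spice_jar",0)): print(q,see(q,z))
E
```

```text
[-7.66368528e-01  9.28617164e-03  1.75391974e+00 -4.44089210e-16
  1.37838674e+00 -5.45368528e-01]
[ 0.49657849 -0.57149774] 1.3304248 [186.12071228027344, 545.6527709960938] (191, 299, 346, 101) 20.3417 [ 0.4740155  -0.30000559  0.23001099]
thumb_pad (array([ 0.46826496, -0.31360639,  0.036     ]), 0.56, [189.1, 313.5])
level (array([ 0.46874556, -0.31339929,  0.        ]), 0.7, [182.6, 314.1])
salt_shaker (array([ 0.51081784, -0.44972539,  0.        ]), 0.6, [267.2, 363.7])
spice_jar (array([ 0.66223575, -0.25161706,  0.        ]), 0.65, [103.6, 452.4])
```

Run:
```python
from h import *
im=cv2.imread("pics/g.png"); W=cam("wrist",sense())
h=cv2.cvtColor(im,cv2.COLOR_BGR2HSV); m=cv2.inRange(h,(18,130,70),(75,255,255)); m[275:]=0; m[:,:270]=0; m[:,360:]=0
pad=cv2.inRange(h,(0,0,0),(180,255,45)); 
for r in range(90,276,10):
    c=np.nonzero(m[r])[0]; d=np.nonzero(pad[r,270:360])[0]+270
    print(r,(c.min(),c.max(),len(c)) if len(c) else None,(d.min(),d.max()) if len(d) else None, toown(onz(W,(r,c.mean()),.036)).round(1) if len(c) else "")
```

```text
90 None None 
100 None None 
110 None None 
120 (np.int64(304), np.int64(323), 20) None [  31.1 -350.7   36. ]
130 (np.int64(305), np.int64(323), 19) None [  31.6 -362.1   36. ]
140 (np.int64(305), np.int64(323), 16) None [  31.6 -373.7   36. ]
150 (np.int64(305), np.int64(323), 19) None [  31.6 -385.4   36. ]
160 (np.int64(305), np.int64(323), 19) None [  31.6 -397.3   36. ]
170 (np.int64(305), np.int64(323), 19) None [  31.6 -409.3   36. ]
180 None (np.int64(306), np.int64(321)) 
190 None (np.int64(306), np.int64(321)) 
200 None None 
210 (np.int64(305), np.int64(322), 18) None [  30.9 -459.5   36. ]
220 (np.int64(305), np.int64(322), 18) None [  30.8 -472.6   36. ]
230 (np.int64(305), np.int64(322), 9) None [  30.2 -486.    36. ]
240 (np.int64(306), np.int64(322), 17) (np.int64(270), np.int64(271)) [  31.4 -499.5   36. ]
250 (np.int64(305), np.int64(322), 18) (np.int64(270), np.int64(272)) [  30.8 -513.4   36. ]
260 None (np.int64(270), np.int64(271)) 
270 None (np.int64(270), np.int64(272))
```

Run:
```python
from h import *
dwell(.1)
move_straight(own(.0312,-.4335,.06),vel=.25)
print(move_straight(own(.0312,-.4335,-.002),vel=.08,until_force=6)); st("down")
f=np.array(sense()["wrist_force"])
grip(0,35); st("grip")
move_straight(own(.0312,-.4335,.16),vel=.2); dwell(.2); st("lift")
print(see("thumb_pad",.036+.16),see("level",.16))
```

```text
False
down 22.6 [  31.6 -433.8   -1.6] [-0.3  0.1  0.2] 0.553 0.0
grip 23.15 [  31.1 -433.6   -1.8] [-1.   0.7  2.9] 0.254 35.0
lift 24.31 [  30.4 -433.   158.4] [-0.4 -0.8 -3. ] 0.252 35.0
None (array([ 0.46885765, -0.31337953,  0.16      ]), 0.96, [237.4, 316.1])
```

Run:
```python
from h import *
move_straight(own(0,0,.16),vel=.25); dwell(.1)
move_straight(own(0,0,.101),vel=.12); dwell(.25); f=np.array(sense()["wrist_force"])
print(move_straight(own(0,0,.0915),vel=.02,until_force=2)); st("down"); print(np.array(sense()["wrist_force"])-f)
grip(.42); st("open")
move_straight(own(0,0,.13),vel=.08)
move_straight(own(0,-.045,.155),vel=.2); dwell(.4); st("up")
s=sense();im=grab_frame("wrist");W=cam("wrist",s); cv2.imwrite("pics/v.png",im)
for q,z in(("thumb_pad",.131),("level",.095),("knob_grip",.079)):
    r=see(q,z); print(q,r and (toown(r[0]),r[1:]))
h=cv2.cvtColor(im,cv2.COLOR_BGR2HSV)
for c in(314,316,318): print(c,[(r,*h[r,c]) for r in range(130,280,3)])
```

```text
True
down 27.85 [-0.1 -0.  91.6] [0.8 0.1 1.1] 0.252 35.0
[0.53183729 0.64713934 4.07411109]
open 28.32 [-1.2 -0.3 90.8] [ 0.6  0.5 -0.3] 0.42 0.0
up 29.77 [ -0.2 -44.6 154.6] [ 0.8 -0.5 -0.1] 0.423 0.0
thumb_pad (array([  1.37089952,   2.95846361, 131.        ]), (0.7, [157.0, 317.6]))
level (array([ 1.00373978,  1.77666351, 95.        ]), (0.79, [152.0, 316.9]))
knob_grip (array([  -3.848257  , -176.26028039,   79.        ]), (0.59, [334.0, 311.7]))
314 [(130, np.uint8(24), np.uint8(167), np.uint8(188)), (133, np.uint8(23), np.uint8(170), np.uint8(188)), (136, np.uint8(23), np.uint8(167), np.uint8(177)), (139, np.uint8(23), np.uint8(108), np.uint8(59)), (142, np.uint8(10), np.uint8(23), np.uint8(33)), (145, np.uint8(0), np.uint8(0), np.uint8(37)), (148, np.uint8(0), np.uint8(16), np.uint8(32)), (151, np.uint8(30), np.uint8(13), np.uint8(38)), (154, np.uint8(30), np.uint8(33), np.uint8(31)), (157, np.uint8(60), np.uint8(18), np.uint8(29)), (160, np.uint8(50), np.uint8(48), np.uint8(32)), (163, np.uint8(42), np.uint8(36), np.uint8(35)), (166, np.uint8(60), np.uint8(14), np.uint8(37))
[... 6154 characters left out ...]
, (238, np.uint8(42), np.uint8(173), np.uint8(96)), (241, np.uint8(42), np.uint8(168), np.uint8(97)), (244, np.uint8(42), np.uint8(167), np.uint8(67)), (247, np.uint8(42), np.uint8(157), np.uint8(91)), (250, np.uint8(41), np.uint8(170), np.uint8(96)), (253, np.uint8(42), np.uint8(171), np.uint8(97)), (256, np.uint8(41), np.uint8(168), np.uint8(97)), (259, np.uint8(42), np.uint8(152), np.uint8(99)), (262, np.uint8(42), np.uint8(164), np.uint8(98)), (265, np.uint8(41), np.uint8(159), np.uint8(96)), (268, np.uint8(22), np.uint8(162), np.uint8(96)), (271, np.uint8(21), np.uint8(172), np.uint8(114)), (274, np.uint8(20), np.uint8(143), np.uint8(73)), (277, np.uint8(8), np.uint8(51), np.uint8(20))]
```

```bash
cat >> h.py <<'E'
def bubble(im,s,z=.129,c0=314,c1=319):
    W=cam("wrist",s); h=cv2.cvtColor(im,cv2.COLOR_BGR2HSV)[:,c0:c1].astype(float).mean(1); b=im[:,c0:c1].astype(float).mean((1,2))
    H,S,V=h.T; best=None
    g=[r for r in range(140,300) if 34<H[r]<55 and S[r]>130]
    r0,r1=g[0],g[-1]
    p=[r for r in range(r0,r1) if S[r]<100]
    Y=lambda r: toown(onz(W,(r,316.5),z))[1]
    v0,v1,p0,p1=Y(r0-.5),Y(r1+.5),Y(p[0]-.5),Y(p[-1]+.5)
    return dict(rows=(r0,r1,p[0],p[-1]),vial=abs(v1-v0),bub=abs(p1-p0),off_to_foot=(v0+v1)/2-(p0+p1)/2)
E
python3 - <<'E'
from h import *
s=sense(); im=grab_frame("wrist"); print(bubble(im,s))
move_straight(own(0,-.175,.17),vel=.25); grip(.65); st("k")
s=sense(); im=grab_frame("wrist"); cv2.imwrite("pics/k.png",im)
for q,z in(("knob_grip",.079),("screw_foot",0)):
    r=see(q,z); print(q,r and (toown(r[0]),r[1:]))
g=cv2.cvtColor(im,cv2.COLOR_BGR2GRAY)[120:235,265:370]; W=cam("wrist",s)
m=(g<45).astype(np.uint8); n,l,sta,cen=cv2.connectedComponentsWithStats(m)
for i in range(1,n):
    if sta[i,4]>80: print(sta[i]+[265,120,0,0,0],cen[i]+[265,120],toown(onz(W,(cen[i][1]+120,cen[i][0]+265),.085)))
t=s["time"];q=np.array(sense()["qpos"]); move_straight(own(0,-.175,.17),rot=down(YAW+.4)); s2=sense(); print("rot time",s2["time"]-t,np.array(s2["qpos"])-q,q)
E
```

```text
{'rows': (189, 265, 202, 222), 'vial': np.float64(57.9963259416014), 'bub': np.float64(15.36563706459269), 'off_to_foot': np.float64(-12.076782505757166)}
k 31.4 [  -0.  -174.8  170. ] [ 0.2  0.1 -0.8] 0.655 0.0
knob_grip (array([  -4.11588637, -173.61388322,   79.        ]), (0.66, [198.4, 311.1]))
screw_foot None
[291 178  46  47 873] [313.84879725 199.72394044] [  -1.60035127 -173.08212708   85.        ]
rot time 0.8000000000000043 [-0.00047438 -0.00175791  0.00165319  0.00076881 -0.00212606 -0.39914922] [-3.39006260e-01 -9.07648366e-02  1.96284491e+00 -7.68232987e-04
  1.27172366e+00 -1.17552911e-01]
```

Run:
```python
from h import *
P=lambda z: own(-.001,-.174,z)
t=sense()["time"]; move_straight(P(.13),rot=down(YAW+1.25)); print("t",sense()["time"]-t); dwell(.1)
print(move_straight(P(.051),vel=.1,until_force=6)); st("down")
grip(0,18); st("grip")
for a in (.85,.45,.05,-.35,-.75,-1.165):
    move_straight(P(.051),rot=down(YAW+a))
st("turned"); print(np.array(sense()["torque"]),sense()["qpos"])
dwell(.2); grip(.65); st("open")
move_straight(P(.15),vel=.2)
move_straight(own(0,-.045,.155),vel=.25,rot=down(YAW)); grip(.42); dwell(.6)
s=sense(); im=grab_frame("wrist"); cv2.imwrite("pics/v2.png",im); print(s["time"],bubble(im,s))
```

```text
t 1.0
False
down 34.24 [  -0.4 -174.1   51.6] [-0.3 -0.6  0.2] 0.652 0.0
grip 34.73 [  -1.4 -176.1   51.4] [-4.4 -7.5  2.4] 0.412 18.0
turned 38.04 [  -4.1 -175.9   51.1] [-15.3  -6.2  10.9] 0.41 18.0
[-1.03835226  2.61734812 -0.06074422] [-0.3391287   0.07430433  2.04164396 -0.00610229  1.03386891  1.04861822]
open 38.8 [  -0.9 -173.9   51. ] [ 0.3 -0.2  0.1] 0.649 0.0
41.9083 {'rows': (188, 265, 218, 237), 'vial': np.float64(58.67880712167546), 'bub': np.float64(15.041951334305665), 'off_to_foot': np.float64(-0.22763053698768232)}
```

Run:
```python
from h import *
r=see("thumb_pad",.131); p=toown(r[0]); print(p)
x,y=np.clip(p[0]/2000,-.001,.001),np.clip(p[1]/2000,-.002,.002)
grip(0,20)
move_straight(own(x,y,.135),vel=.15); dwell(.4); f=sense()["wrist_force"][2]
print(move_straight(own(x,y,.112),vel=.012,until_force=1.5)); st("touch"); z=sense()["eef_pos"][2]
for k in range(6):
    dwell(.3); d=sense()["wrist_force"][2]-f; print(z,d)
    if d>5.8: break
    z-=min(.0015,max(.0003,(6.3-d)/1800)); move_straight(own(x,y,z),vel=.012)
dwell(.4); st("end"); print(sense()["wrist_force"][2]-f)
```

```text
[  1.68942432   2.1066794  131.        ]
True
touch 44.92 [  0.8   1.  119. ] [1.  0.4 2.8] 0.007 1.0
0.11902188495499685 1.1626766529508554
0.11752188495499685 4.1697670218892995
0.1163384221893798 6.992031927275837
end 46.73 [  0.7   1.  116.6] [-1.3 -1.   5.8] 0.004 3.2
5.542772354582274
```

Run:
```python
from h import *
im=grab_frame("wrist"); sd=grab_frame("side"); st("now")
cv2.imwrite("pics/z.png",np.hstack([cv2.resize(im[60:400,180:460],(400,486)),cv2.resize(sd[150:330,220:368],(400,486))]))
```

```text
now 46.83 [  0.7   1.  116.6] [-1.9 -0.   6.5] 0.006 3.2
```

View pics/z.png

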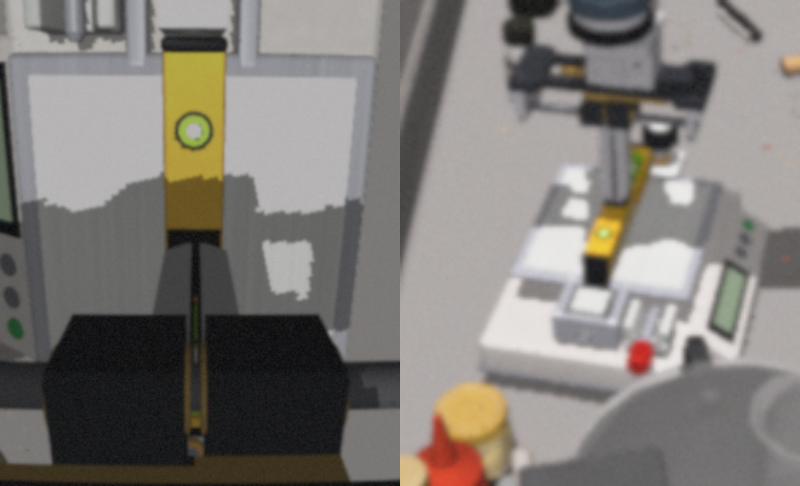

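The left half shows the level lying flat along the platter, with the closed fingertips on its pad. The right half shows the red head (640, 355) still parked in the notch.

```bash
python3 -c "
from station import *
print(finish_job())"
```

```text
the job is handed in; nothing more can be done
None
```

I handed the job in at about 47 s of the 72 s allowed, with no verdict returned: the pin is parked head outward, the level lies flat on the platter, the bubble read 0.2 mm off centre before pressing (the fingers hid it afterwards), and the fingertips press the pad with about 6 N, for an estimated 5 mm of platter travel.

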